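# Balance the red turner on the utensil rest

## Task

Lay the red-handled griddle turner squarely across the top of the steel utensil rest, right way up and at its balance point, so that it stays level by itself with both ends off the counter. Leave the black-handled turner and the glass jar where they are.

Things in the scene. Friction and masses are not known exactly. Their poses are not given: they have to be found in the camera images.
- turner_balance (a point): Balance point of the loose RED-handled turner, half-way up the handle (15 above its underside). Steel blade 100 x 75 x 3, straight handle 260 x 24 wide x 30 high, undersides flush, about 350 g. The point lies in the handle 39 mm from the blade, 139 from the blade's free end, 221 from the handle's. x: to the handle's free end, z up. A grip across the handle 55 mm along +x keeps fingers clear of the rest.
- rest_top (a point): Centre of the flat top of the fixed steel utensil rest (an upright wall with a dark cap on a flat foot). Top 70 mm above the counter, 30 wide (along x), 120 long (along y); foot 110 (x) by 130 (y), 8 thick. z up. The turner is to lie along x, handle to either side, its balance point above the 30 mm width, or it tips off.
- black_turner_balance (a point): Balance point, 15 mm above the underside, of a second loose turner, same shape and axes as the first but with a BLACK handle: a bystander.
- jar_mid (a point): Centre, half-way up, of a closed glass jar with a green lid and a paper label standing on the counter, 68 mm in diameter, 115 mm high: a bystander.
Mind the look-alikes: they are no part of the job. What is meant by the part that bears rest_top is not blue or pink, and is the larger of those in its own colour.

How it is judged:
By the outcome, as a careful person would: the job done as asked, in the order asked, and still so for the second after the job is handed in, with the robot touching nothing.
It also fails if it takes over 43 s, if anything falls off the work surface, if the arm or the gripper's body presses on something with over 40 N, if the wrist force passes 120 N, or if a joint passes its speed limit or range.

## Robot

A 6-joint arm with a two-finger parallel gripper is mounted at the origin on the work surface. World frame = base frame: x ahead of the robot, y to its left, z up, the work surface at z = 0. Lengths are in m, angles in rad, forces in N, time in s.
With the tool pointing down it reaches from about 0.3 to 0.775 m from the base axis. Payload 14.6 kg.
Tool frame: the origin (TCP) lies at the very end of the fingers, on their centre line; the grasp point (between the pads) lies 19 mm behind it; z points along the fingers, y is the direction in which the jaws open and shut (so a half turn about z gives the same grasp; the last joint's range is limited). The gripper opens to 85 mm and grips with 20 to 120 N. Pads are 22 mm wide; open, the fingers measure 114 mm over their backs; the gripper's body (76 mm by 85 mm) begins 54 mm behind the grasp point. The pads swing forward as they close: fully open they stand 13 mm farther back than shut.
Start: joints at [-1.271, 0.3, 1.521, -0, 1.321, -0.067], TCP at [0.197, -0.513, 0.231] pointing down, gripper open.
Joint ranges: [-3.03, 3.03], [-0.79, 2.21], [0.23, 2.52], [-1.04, 4.18], [0, 3.07], [-2.55, 2.55]. Speed limits (rad/s): [2.22, 2.22, 2.57, 3.14, 3.14, 3.14].

## Interface

Orientations are given as a unit quaternion [x, y, z, w].
In Python, from workcell import arm gives the robot as it stands. Calls block until the motion is done:
- arm.goto(position, orientation): joint-space move of the TCP to a pose.
- arm.move_straight(position, rot=None, velocity=0.15): straight line of the TCP; rot=None keeps the orientation; velocity is the mean speed in m/s.
- arm.set_joints(angles): joint-space move.
- arm.command_gripper(opening, force=None): finger opening in m; force is the grip in N (None keeps the last); returns when the fingers have stopped.
- arm.hold(seconds).
- arm.ik(position, orientation): joint angles nearest the present ones, or None.
- arm.get_obs(): the state.
- arm.get_image(name): name is "scene" or "top" or "wrist"; returns a dict with "frame" (400x640x3 uint8, red, green, blue), "depth" (400x640 float32, m along the optical axis (not along the pixel's ray), 0 where there is no reading), "camera_matrix" (3x3 intrinsics, pixels), "position" and "attitude" of the camera in the world. Camera axes: x right, y down, z forward; pixel columns grow to the right and rows downward; lengths in m; the calibration is good to about 2 mm. A picture is of the moment at which its call begins.
A pose or a line that the arm cannot do raises arm.Unreachable and nothing moves.
- arm.close_job(): hands the job in, once; it reports no verdict.
Trained networks look in the newest picture that a camera, given by its name, has taken for a name from the list of things; names that differ only in an ending like _2 or _b are one class to them, and where a whole thing is asked for, a point or a joint stands for the part that bears it (a point fixed in the world has none). Each returns a list of dicts, best first, with "confidence" (0 to 1); they miss things now and then, are a little off and sometimes report something else, mostly with a low value. They report only what shows in the picture. A call takes as long as a camera call. They do not tell look-alikes from the thing itself.
- arm.spot_in(camera, thing): "at" ([x, y, z] in m, in the coordinates of the camera as it stood for that picture, good to about 4 mm: the middle of the surface that is visible of it).
- arm.pinpoint(camera, thing): "at" ([x, y, z] in m, in the coordinates of the camera as it stood for that picture, good to about 4 mm: a listed point, or the origin of a listed thing).
The state is a dict: "t": time; "joint_positions": joint angles; "joint_velocities": joint speeds; "effort": joint torques, N m; "ee_pos": TCP position; "ee_rot": TCP orientation; "contact_force": force on the tool from outside, world axes, zero at the start; "torque": the same for the moment, N m; "finger_gap": finger opening in m.
Only numpy, scipy, OpenCV 4.12 (cv2) and the standard library are available. Lean on these libraries where they do the work, as an engineer would, in place of code of your own. Each camera call takes 0.05 s, during which the arm holds its last target. There are 200 camera calls.

## Working session

There is one attempt and no reset: what is moved stays moved. The work goes in short steps, each a Python script; the robot and the scene stay as the last script left them, time stands still between calls to the robot, and variables do not carry over. Pictures are saved under pics/ and viewed, about 8 in all and at most 12, crops included, and the job is handed in when it is done.

```bash
mkdir -p pics; cat > h.py <<'E'
import numpy as np, cv2
from scipy.spatial.transform import Rotation as R
from workcell import arm
def Rm(a):
    a=np.array(a,float); return a if a.shape==(3,3) else R.from_quat(a).as_matrix()
def grab(n,save=None):
    im=arm.get_image(n)
    if save: cv2.imwrite('pics/'+save,im['frame'][:,:,::-1])
    return im
def cloud(im):
    K=np.array(im['camera_matrix']);d=im['depth'];v,u=np.mgrid[:d.shape[0],:d.shape[1]]
    p=np.stack([(u-K[0,2])/K[0,0]*d,(v-K[1,2])/K[1,1]*d,d],-1)
    w=p@Rm(im['attitude']).T+np.array(im['position']); w[d==0]=np.nan; return w
def toW(im,p): return Rm(im['attitude'])@np.array(p)+np.array(im['position'])
def proj(im,p):
    q=np.array(im['camera_matrix'])@(Rm(im['attitude']).T@(np.array(p)-np.array(im['position']))); return q[:2]/q[2]
E
python3 - <<'E'
from h import *
ims=[]
for c in['top','scene']:
    im=grab(c,c+'1.png');w=cloud(im)
    np.savez(f'{c}.npz',w=w,f=im['frame'])
    print(c,im['position'],Rm(im['attitude']).round(2).tolist())
    for n in['turner_balance','rest_top','black_turner_balance','jar_mid']:
        for r in arm.pinpoint(c,n): 
            p=toW(im,r['at']);print(n,round(r['confidence'],2),p.round(3),proj(im,p).round())
o=arm.get_obs();print(o['t'],o['ee_rot'])
E
```

```text
top [0.39663494 0.13959163 1.26332542] [[-0.02, -1.0, 0.09], [-1.0, 0.02, -0.02], [0.02, -0.09, -1.0]]
turner_balance 0.78 [ 0.448 -0.14   0.013] [416. 220.]
rest_top 0.86 [0.713 0.34  0.067] [239. 125.]
rest_top 0.82 [0.321 0.114 0.048] [326. 269.]
rest_top 0.8 [0.53  0.201 0.065] [291. 191.]
rest_top 0.6 [0.275 0.275 0.052] [265. 288.]
black_turner_balance 0.87 [ 0.632 -0.168  0.02 ] [424. 155.]
jar_mid 0.7 [0.53  0.427 0.056] [207. 193.]
scene [1.00290269 0.41407747 0.75631796] [[-0.47, 0.67, -0.57], [0.88, 0.36, -0.31], [-0.0, -0.65, -0.76]]
turner_balance 0.72 [ 0.453 -0.143  0.016] [232. 166.]
rest_top 0.81 [0.717 0.343 0.073] [349. 313.]
rest_top 0.74 [0.273 0.277 0.053] [393. 166.]
rest_top 0.67 [0.321 0.115 0.052] [332. 158.]
rest_top 0.59 [0.532 0.199 0.076] [325. 217.]
black_turner_balance 0.77 [ 0.63  -0.166  0.014] [184. 205.]
jar_mid 0.98 [0.526 0.432 0.056] [421. 261.]
0.5 [ 9.83226003e-01  1.82391409e-01  9.28676941e-06 -3.22269251e-05]
```

View pics/top1.png

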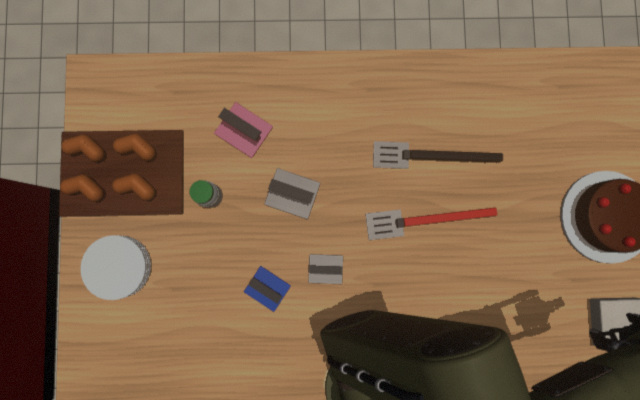

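View pics/scene1.png

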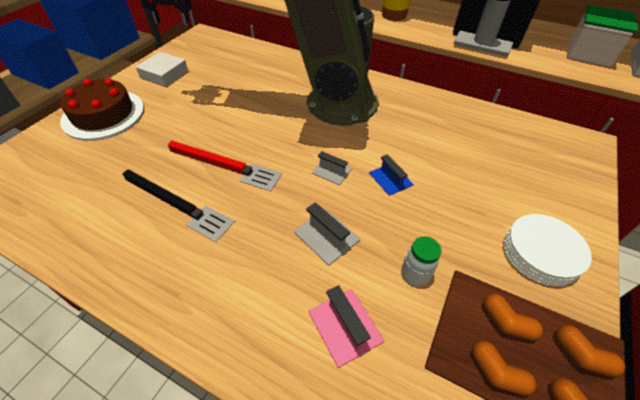

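The top view shows four rests: pink at (239,125), blue at (265,288), a small grey one at (326,269) and a large grey one at (291,191). The rest meant is the large grey one: it isn't blue or pink, and it is the larger of the two steel ones. The red turner is at (416,220), the black one at (424,155) and the jar at (207,193). Next I measure the axes and confirm with a crop.

```bash
python3 - <<'E'
from h import *
for c in['top','scene']:
    d=np.load(c+'.npz');w=d['w'];f=d['f'].astype(int)
    def rect(m,n):
        P=w[m]; r=cv2.minAreaRect((P[:,:2]*1000).astype(np.float32)); b=cv2.boxPoints(r)/1000
        e=b[1]-b[0],b[2]-b[1]; L=max(e,key=np.linalg.norm)
        print(c,n,m.sum(),'med',np.median(P,0).round(4),'ctr',np.round(r[0],1),'size',np.round(r[1],1),'yaw',round(np.degrees(np.arctan2(L[1],L[0]))%180,1),'z',np.percentile(P[:,2],[5,50,95]).round(3))
    near=lambda x,y,r:np.hypot(w[...,0]-x,w[...,1]-y)<r
    red=(f[...,0]>110)&(f[...,1]<60)&(f[...,2]<60)
    rect(red&near(.44,-.2,.22)&(w[...,2]>.008),'redhandle')
    for n,x,y in[('big',.53,.2),('small',.321,.114),('pink',.715,.342)]:
        rect(near(x,y,.075)&(w[...,2]>(.06 if n!='small' else .04))&(w[...,2]<.09),n+' cap')
        rect(near(x,y,.1)&(w[...,2]>.004)&(w[...,2]<.09),n+' all')
    rect(near(.44,-.09,.075)&(w[...,2]>-.02)&(f.max(-1)-f.min(-1)<25)&(f.min(-1)>90),'blade')
f=np.load('scene.npz')['f'][:,:,::-1]
cv2.imwrite('pics/crop1.png',cv2.resize(f[120:300,150:450].astype(np.uint8),None,fx=2.6,fy=2.6,interpolation=cv2.INTER_CUBIC))
# IK options
yaw=np.radians(104)
for y in np.arange(0,360,15):
    q=R.from_euler('xz',[np.pi,np.radians(y)])
    a=[arm.ik(p,q.as_quat()) for p in([.443,-.2,.05],[.585,.215,.15],[.475,.185,.15])]
    print(y,[None if k is None else np.round(k,2)[[0,5]] for k in a])
E
```

```text
top redhandle 692 med [ 0.4564 -0.2312  0.0286] ctr [ 456.7 -232.6] size [ 21.8 255.8] yaw 95.5 z [0.024 0.029 0.033]
top big cap 517 med [0.5305 0.2024 0.0685] ctr [530.8 202.7] size [119.5  30.2] yaw 70.0 z [0.065 0.068 0.072]
top big all 1632 med [0.5269 0.202  0.0081] ctr [533.6 203.7] size [174.4 185.6] yaw 94.9 z [0.004 0.008 0.071]
top small cap 269 med [0.3194 0.1129 0.0495] ctr [319.1 113. ] size [85.4 21.5] yaw 88.2 z [0.045 0.049 0.053]
top small all 700 med [0.3211 0.1129 0.0073] ctr [314.9 115.3] size [182.5 184.7] yaw 171.3 z [0.004 0.007 0.052]
top pink cap 506 med [0.7141 0.3377 0.0683] ctr [715.  338.9] size [122.2  30.4] yaw 55.7 z [0.064 0.068 0.072]
top pink all 1604 med [0.7093 0.3368 0.0084] ctr [721.5 336.9] size [162.1 175.3] yaw 175.4 z [0.005 0.008 0.071]
top blade 586 med [ 0.4372 -0.0593  0.0019] ctr [439.7 -58.4] size [71.  86.6] yaw 95.9 z [-0.002  0.002  0.006]
scene redhandle 551 med [ 0.4616 -0.2234  0.0307] ctr [ 459.1 -229.4] size [ 23.  254.6] yaw 95.5 z [0.023 0.031 0.033]
scene big cap 628 med [0.5356 0.2087 0.0707] ctr [532.3 205.5] size [120.6 
[... 1493 characters left out ...]
]
165 [array([-0.5 , -1.81]), array([ 0.29, -1.02]), array([ 0.3 , -1.01])]
180 [array([-0.5 , -2.07]), array([ 0.29, -1.28]), array([ 0.3 , -1.27])]
195 [array([-0.5 , -2.33]), array([ 0.29, -1.54]), array([ 0.3 , -1.53])]
210 [None, array([ 0.29, -1.8 ]), array([ 0.3 , -1.79])]
225 [None, array([ 0.29, -2.06]), array([ 0.3 , -2.06])]
240 [None, array([ 0.29, -2.32]), array([ 0.3 , -2.32])]
255 [None, None, None]
270 [None, None, None]
285 [array([-0.5 ,  2.38]), None, None]
300 [array([-0.5 ,  2.12]), None, None]
315 [array([-0.5 ,  1.86]), None, None]
330 [array([-0.5 ,  1.59]), array([0.29, 2.39]), array([0.3 , 2.39])]
345 [array([-0.5 ,  1.33]), array([0.29, 2.13]), array([0.3 , 2.13])]
```

View pics/crop1.png

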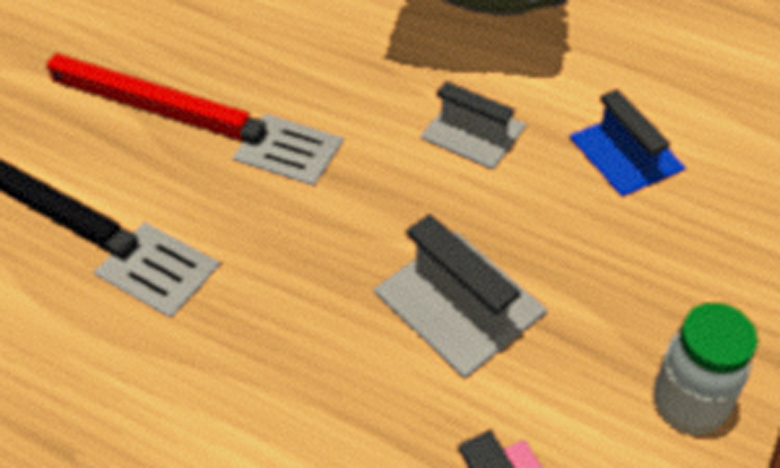

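The crop confirms it: the large bare-steel rest is at crop (460,290) and the smaller steel one at (475,125). The cap measures 120 x 30 with its top at z≈0.07, and the balance point worked out from the handle geometry, (.448,-.140), agrees with the detector. I'll go above the grip point and take one close look.

```bash
cat >> h.py <<'E'
def quat(deg): return R.from_euler('xz',[np.pi,np.radians(deg)]).as_quat()
def red(im,w,zmin=.008):
    f=im['frame'].astype(int); return (f[...,0]>90)&(f[...,0]>2.2*f[...,1])&(f[...,0]>2.2*f[...,2])&(w[...,2]>zmin)
E
python3 - <<'E'
from h import *
q=quat(95.5)
arm.goto([.453,-.195,.16],q)
im=grab('wrist','w1.png');w=cloud(im);m=red(im,w);P=w[m]
r=cv2.fitLine(P[:,:2].astype(np.float32),cv2.DIST_HUBER,0,1e-4,1e-4).ravel()
print(m.sum(),np.median(P,0).round(4),'yaw',np.degrees(np.arctan2(r[1],r[0]))%180,'x at y=-.195',r[2]+r[0]/r[1]*(-.195-r[3]),P.min(0).round(3),P.max(0).round(3))
for k in arm.pinpoint('wrist','turner_balance'):print(k['confidence'],toW(im,k['at']).round(4))
o=arm.get_obs();print(o['t'],o['ee_pos'],o['contact_force'])
E
```

```text
7443 [ 0.4546 -0.2117  0.0302] yaw 95.58393 x at y=-.195 0.45277137 [ 0.434 -0.359  0.024] [ 0.479 -0.102  0.033]
0.86 [ 0.442  -0.143   0.0167]
2.1333 [ 0.45281717 -0.19583821  0.16011412] [ 0.21973878 -0.78700746  0.602013  ]
```

View pics/w1.png

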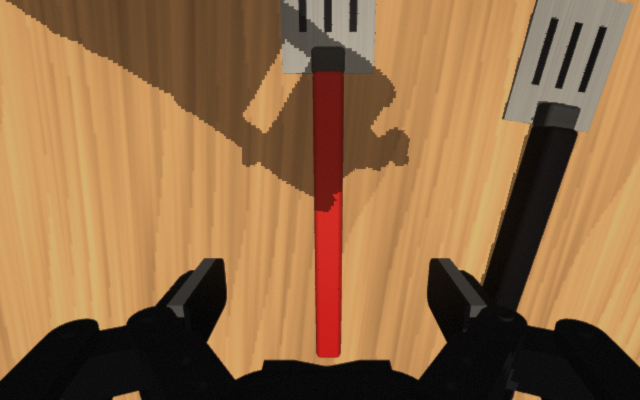

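The handle is centred between the fingers at (328,280), with its end at (328,355) and the blade join at (328,70). That agrees with the earlier measurement, so I'll grip and lift.

```bash
python3 - <<'E'
from h import *
arm.move_straight([.453,-.195,.006],velocity=.12)
arm.command_gripper(.015,force=110)
o=arm.get_obs();print(o['t'],o['ee_pos'],o['contact_force'],o['finger_gap'])
arm.move_straight([.453,-.195,.17],velocity=.1)
o=arm.get_obs();print(o['t'],o['contact_force'],o['finger_gap'])
q=quat(160)
arm.goto([.583,.185,.17],q)
o=arm.get_obs();print(o['t'],o['ee_pos'],o['contact_force'])
for c in['top','scene']:
    im=grab(c,c+'2.png');w=cloud(im);m=red(im,w,.08)&(w[...,2]<.25);P=w[m]
    r=cv2.minAreaRect((P[:,:2]*1000).astype(np.float32))
    l=cv2.fitLine(P.astype(np.float32),cv2.DIST_HUBER,0,1e-4,1e-4).ravel()
    s=(P-l[3:])@l[:3]
    print(c,m.sum(),r,'dir',l[:3],'pt',l[3:],'ends',l[3:]+s.min()*l[:3],l[3:]+s.max()*l[:3])
    for k in arm.pinpoint(c,'turner_balance'):print(k['confidence'],toW(im,k['at']).round(4))
E
```

```text
4.1667 [ 0.45328242 -0.19511131  0.0065323 ] [-0.18995462  0.28192572  6.93397657] 0.021890002634641106
5.9583 [ 0.81154959 -0.29512027 -3.97540341] 0.02218609057182546
7.45 [0.58316638 0.18387474 0.17002814] [ 0.75245364 -0.61865574 -3.51732184]
top 478 ((603.37451171875, -301.4460144042969), (911.132568359375, 160.059814453125), 68.21895599365234) dir [0.36193433 0.9252191  0.11389972] pt [ 0.47660604 -0.48912224  0.11543256] ends [ 0.39094525 -0.70809842  0.08847535] [0.72306617 0.14090812 0.19299287]
0.32 [ 0.6337 -0.1677  0.0163]
scene 2587 ((549.6301879882812, -284.8022766113281), (995.5586547851562, 253.8537139892578), 81.33009338378906) dir [0.22578476 0.96775687 0.11165947] pt [ 0.57560503 -0.18125193  0.14870209] ends [ 0.43766981 -0.7724688   0.08048767] [0.66174301 0.187952   0.19130071]
0.65 [0.5343 0.2019 0.1786]
```

View pics/scene2.png

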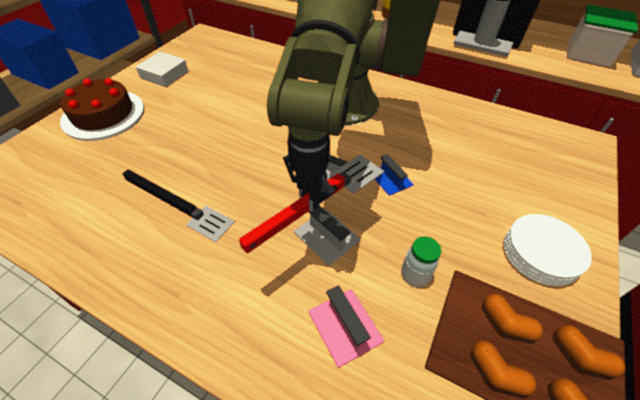

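The turner is held above the rest, with the handle end at (245,245) and the blade at (360,170). My red mask also picked up the cake, so I'll redo the fit near the rest.

```bash
python3 - <<'E'
from h import *
b=np.array([.5315,.204])
for c in['top','scene']:
    im=grab(c);w=cloud(im);m=red(im,w,.08)&(w[...,2]<.25)&(np.hypot(w[...,0]-.55,w[...,1]-.2)<.3);P=w[m]
    r=cv2.minAreaRect((P[:,:2]*1000).astype(np.float32))
    l=cv2.fitLine(P.astype(np.float32),cv2.DIST_HUBER,0,1e-4,1e-4).ravel();d=l[:3]*np.sign(l[0])
    s=(P-l[3:])@d; e=l[3:]+s.max()*d
    print(c,m.sum(),r,'yaw',np.degrees(np.arctan2(d[1],d[0])),'tilt',np.degrees(np.arcsin(d[2])),'ends',l[3:]+s.min()*d,e,'bal',e-.221*d)
E
```

```text
top 157 ((714.5902709960938, 133.2247772216797), (20.953125, 45.13486099243164), 70.56776428222656) yaw -18.945963 tilt -0.6414603 ends [0.69331131 0.14043559 0.19251457] [0.73595906 0.12579576 0.19200973] bal [0.52694479 0.19754473 0.1944839 ]
scene 1402 ((618.8314819335938, 171.7509765625), (24.868331909179688, 257.7117004394531), 69.69715118408203) yaw -19.695276 tilt -0.13743842 ends [0.4987179  0.21837395 0.19370178] [0.7413354  0.13152687 0.19308364] bal [0.53326487 0.20600755 0.19361376]
```

The turner hangs level at yaw −19.7°, with its balance point within about 3 mm of the rest's centre. I'll lower it slowly, watching the force.

```bash
python3 - <<'E'
from h import *
x,y=.583,.185
arm.move_straight([x,y,.082],velocity=.08)
f0=arm.get_obs()['contact_force'][2]
for z in np.arange(.080,.0725,-.001):
    arm.move_straight([x,y,z],velocity=.02)
    o=arm.get_obs(); df=o['contact_force'][2]-f0; print(round(z,4),round(df,2))
    if df>3: break
for c in['scene']:
    im=grab(c,'scene3.png');w=cloud(im);m=red(im,w,.05)&(w[...,2]<.25)&(np.hypot(w[...,0]-.55,w[...,1]-.2)<.3);P=w[m]
    l=cv2.fitLine(P.astype(np.float32),cv2.DIST_HUBER,0,1e-4,1e-4).ravel();d=l[:3]*np.sign(l[0])
    s=(P-l[3:])@d; e=l[3:]+s.max()*d
    print('yaw',np.degrees(np.arctan2(d[1],d[0])),'tilt',np.degrees(np.arcsin(d[2])),'bal',e-.221*d)
print(arm.get_obs()['t'])
E
```

```text
0.08 -0.28
0.079 -0.1
0.078 -1.07
0.077 0.32
0.076 5.72
yaw -19.64732 tilt -0.4104944 bal [0.5328763  0.20664811 0.09877218]
10.3
```

Contact came at the expected height. I'll release, retreat straight up and check.

```bash
python3 - <<'E'
from h import *
x,y=.583,.185
arm.move_straight([x,y,.0765],velocity=.02)
arm.command_gripper(.032,force=20); arm.hold(.3)
arm.command_gripper(.06)
arm.move_straight([x,y,.22],velocity=.1)
q=arm.get_obs()['joint_positions'].copy(); q=np.array(q); q[0]-=1.2; arm.set_joints(q)
arm.hold(1)
for c in['top','scene']:
    im=grab(c,c+'4.png');w=cloud(im);m=red(im,w,.05)&(w[...,2]<.25)&(np.hypot(w[...,0]-.55,w[...,1]-.2)<.3);P=w[m]
    l=cv2.fitLine(P.astype(np.float32),cv2.DIST_HUBER,0,1e-4,1e-4).ravel();d=l[:3]*np.sign(l[0])
    s=(P-l[3:])@d; e=l[3:]+s.max()*d
    print(c,'yaw',np.degrees(np.arctan2(d[1],d[0])),'tilt',np.degrees(np.arcsin(d[2])),'bal',e-.221*d)
    for n in['black_turner_balance','jar_mid']:
        for k in arm.pinpoint(c,n)[:1]:print(n,toW(im,k['at']).round(3))
o=arm.get_obs();print(o['t'],o['contact_force'])
E
```

```text
top yaw -20.105375 tilt -0.0043890807 bal [0.52931362 0.20183134 0.0983918 ]
black_turner_balance [ 0.631 -0.167  0.017]
jar_mid [0.528 0.429 0.055]
scene yaw -20.14245 tilt -0.0056622755 bal [0.53303862 0.20747549 0.09691458]
black_turner_balance [ 0.632 -0.164  0.014]
jar_mid [0.529 0.432 0.056]
16.825 [ 0.30862607 -0.11321817  0.12509704]
```

View pics/scene4.png

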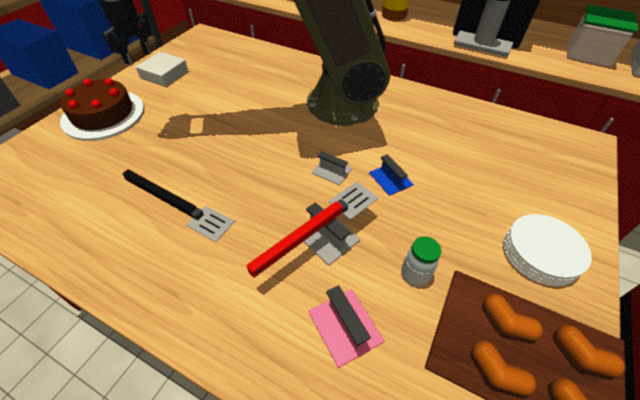

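The turner lies level across the large steel rest, with the handle end at (250,270) and the blade at (355,198). The gripper is well clear.

```bash
python3 -c "
from workcell import arm
arm.close_job()"
```

```text
the job is handed in; nothing more can be done
```

The red-handled turner now lies right way up across the larger of the two bare-steel rests, and I handed the job in. The clock stood at about 17 s of the 43 s just before hand-in.

- **Level and square:** the last checks, after releasing and backing off, showed it tilted 0.01° or less. Its yaw was −20.1°, against −20° for square across the rest.
- **Balance point:** it sits within about 3 mm of the rest's centre, against a tolerance of ±15 mm.
- **Bystanders:** the black-handled turner and the jar were where they started, to within the detector's accuracy.
- **Disagreement:** the top and scene cameras differed by 4–6 mm in absolute position. Each agreed with its own measurement of the rest, so this didn't affect the result. No checks of the result failed.

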